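Centre a clay dish on the banding wheel

TASK

Lift the blue-painted clay dish by its stalk from the black board and set it down gently and level on the small metal banding wheel, a little short of the two brass pins. Then ease it up against the pins until it bears on both at once (press with about 6 N; one pin alone is not enough), and let go of it there, centred with no edge overhanging. The unfired clay is fragile: put no more than about 10 N on a pin, never knock or tip it, and leave everything else where it stands.

Things in the scene. Friction and masses are not known exactly. Their poses are not given: they have to be found in the camera images.
- dish: round unfired clay dish, 210 to 420 g, blue inside. Saucer: diameter 108, its upright edge runs 4 to 16 above the underside; it stands on a foot ring of radius 42 to 46. An upright square stalk, 22 x 22, rises from its middle, from 16 to 65 above the underside, its flat sides facing the dish's x and y axes. Origin: centre of the underside, z up. It starts on the black bat.
- wheel: banding wheel, fixed, does not turn: foot (diameter 110), thin column, round aluminium top, diameter 120, 12 thick, its flat upper face 70 above the table. Origin: on its axis at table height. x points from the axis to midway between the pins (any yaw), z up. A dish (108) touching both pins has its axis within 4.3 of the wheel's. All rigid. Friction of the dish on it: about 1 to 4 N.
- stop_left: dark bracket, 16 wide, fixed under the wheel's rim 0.785 rad to the left (+y) of the wheel's x axis, with an upright brass pin, diameter 10, rising 16 above the top face. The pin is clamped in a slot, its centre 56 to 62 from the wheel's axis; the setting varies and is not measured. Origin: where the pin stands at mid-slot, 59 from the axis, at height 58.
- stop_right: the same bracket and brass pin, 0.785 rad to the right (-y) of the wheel's x axis; its pin is set on its own, also 56 to 62 from the axis, not measured. Origin: mid-slot, 59 from the wheel's axis, at height 58. With both pins at mid-slot a dish touching both is exactly centred. Friction can let one pin alone hold the dish.
- bat: fixed round black board, diameter 280, 12 thick, lying on the table; the dish and two glaze pots stand on it. Origin: centre of its underside.
- pot_green: closed glaze pot, white with a green lid, diameter 34, height 24; stands on the bat; bystander. Origin: centre of its underside.
- pot_blue: closed glaze pot, white with a blue lid, diameter 34, height 24; stands on the bat; bystander. Origin: centre of its underside.
- paint_box: closed yellow plastic paint box, 90 x 60 x 32; bystander. Origin: centre of its underside.
- cup: peach clay cup, diameter 76, height 85; bystander. Origin: centre of its underside.
- tub: white plastic tub, diameter 90, height 90; bystander. Origin: centre of its underside.
- wedge_board: small wooden board, 130 x 90 x 20; bystander. Origin: centre of its underside.
- roller: wooden rolling pin, 48 thick, 310 long with its handles, lying along its y axis; bystander. Origin: centre of its underside.
Not all that is in view belongs to the job. What is shaped like the dish but green or red is not meant. What is shaped like the wheel but green is not meant.

How it is judged (in metres and radians):
On the way, in this order (a step that is already met when the one before it is completed fails the run):
1. the dish stands level on the wheel's top, within 18 mm of its middle and not yet touching the pins (z of dish in the frame of wheel between 0.066 and 0.073 m and angle between dish's own z axis and vertical below 0.06 rad and horizontal distance between dish and wheel below 0.018 m and contact force between dish and wheel above 0.8 N and contact force between dish and stop_left below 0.2 N and contact force between dish and stop_right below 0.2 N), for 0.2 s.
2. the dish, level on the wheel's top, is pressed against both pins at once with more than 1 N on each (z of dish in the frame of wheel between 0.066 and 0.073 m and angle between dish's own z axis and vertical below 0.06 rad and contact force between dish and stop_left above 1 N and contact force between dish and stop_right above 1 N), for 0.3 s.
At the end, for the whole second after the job is handed in: the dish stands level (within 0.06 rad) on the wheel's top face (within 4 mm in height), its axis within 6 mm of the wheel's axis so that no edge overhangs, at rest and not touched by the robot (z of dish in the frame of wheel between 0.066 and 0.073 m and angle between dish's own z axis and vertical below 0.06 rad and horizontal distance between dish and wheel below 0.006 m and linear speed of dish below 0.01 m/s and contact force between dish and the fingers below 0.05 N).
It fails at once if the dish is pressed against a pin with more than 12 N (contact force between dish and stop_left above 12 N or contact force between dish and stop_right above 12 N).
It fails at once if the dish is knocked or pressed on the wheel with more than 25 N in all (contact force between dish and wheel above 25 N).
It fails at once if the dish is tipped by more than 0.3 rad (angle between dish's own z axis and vertical above 0.3 rad).
It fails at once if another thing is moved by more than 20 mm (distance of any of pot_green, pot_blue, paint_box, cup, tub, wedge_board, roller from where it was at the start of the episode above 0.02 m).
It also fails if it takes over 67 s, if anything falls off the work surface, if the arm or the gripper's body presses on something with over 40 N, if the wrist force passes 120 N, or if a joint passes its speed limit or range.

ROBOT

A 7-joint arm with a two-finger parallel gripper is mounted at the origin on the work surface. World frame = base frame: x ahead of the robot, y to its left, z up, the work surface at z = 0. Lengths are in m, angles in degrees, forces in N, time in s.
With the tool pointing down it reaches from about 0.425 to 0.875 m from the base axis. Payload 4.7 kg.
Tool frame: the origin (TCP) lies between the finger pads; the fingertips stand 8 mm ahead of it and the grasp point (between the pads) lies 11 mm behind it (env.tip_extent is the distance from the TCP to the fingertips, in m); z points along the fingers, y is the line along which they close (so a half turn about z gives the same grasp; the last joint's range is limited). The gripper opens to 87 mm and grips with 3 to 60 N. Pads are 19 mm wide; open, the fingers measure 117 mm over their backs; the gripper's body (75 mm by 190 mm) begins 51 mm behind the grasp point.
Start: joints at [-74.88, 18.392, -4.016, 83.108, 1.295, 78.541, -3.26], TCP at [0.161, 0.63, 0.231] pointing down, gripper open.
Joint ranges: [-163.93, 163.93], [-17.29, 119.83], [-79.2, 71.16], [3.27, 140.29], [-89.18, 269.18], [5.43, 117.66], [-154.24, 154.24]. Speed limits (degrees/s): [147.25, 147.25, 180, 180, 180, 180, 180].

INTERFACE

Orientations are given as [roll, pitch, yaw] about the fixed x, y, z axes, in that order (R = Rz(yaw) Ry(pitch) Rx(roll)).
In Python, from cell import sensors, vision, workorder, env gives the robot as it stands.
- The arm moves only by the tool drive_tool, never from a script. Its argument "moves" is a list of rows, each an object of numbers: "x", "y", "z": the shift along the tool's x, y, z in mm; "rx", "ry", "rz": the turn, a rotation vector about the tool's x, y, z in rad; "fingers": the closure, from -1 (fully open) to 1 (shut). In form: [{"x": .., "y": .., "z": .., "rx": .., "ry": .., "rz": .., "fingers": ..}, ...]. A call has 1 to 20 rows; each row is the pose to reach, as a shift and turn from the pose commanded when the call began, along the tool's axes at that moment; what a row does not reach only later rows make up. A row lasts 1/8 s, in which the tool goes at most 62.5 mm and 10.7 degrees, less where a joint would pass 70% of its speed; a pose out of reach is approached as far as the arm can. A call with a gripper value outside its range is refused whole. The fingers move at their own pace and stop on an object; "force" is the grip in N (left out, the last holds). Time passes only in rows, so rows that repeat a pose let the fingers close. It gives the time, the measured TCP pose, the force, the opening and the grip force at its end, in the units of the state.
- sensors.get_obs(): the state, without advancing time (a new reading comes with each control period).
- vision.read_camera(name): name is "side" or "top"; returns a dict with "image" (420x560x3 uint8, red, green, blue), "fx", "fy", "cx", "cy" (pixels), "R" (3x3) and "t" (3): a world point X has camera coordinates R X + t. Camera axes: x right, y down, z forward; pixel columns grow to the right and rows downward; lengths in m; the calibration is good to about 2 mm. A picture is of the moment at which its call begins. There is no depth.
- workorder.sign_off(): hands the job in; it is judged then, once.
The state is a dict: "time_s": time; "qpos": joint angles; "joint_velocities": joint speeds; "effort": joint torques, N m; "tool_pos": TCP position; "tool_rot": TCP orientation; "force": force on the tool from outside, world axes, zero at the start; "wrist_torque": the same for the moment, N m; "grip_width": finger opening in m; "grasp_force": force on a finger pad.
Only numpy, scipy, OpenCV 4.12 (cv2) and the standard library are available. Lean on these libraries where they do the work, as an engineer would, in place of code of your own. Each camera call takes 0.05 s, during which the arm holds its last target. There are 200 camera calls.

## Working session

There is one attempt and no reset: what is moved stays moved. The work goes in short steps, Python scripts to look and compute and a tool call to move; the robot and the scene stay as the last step left them, time stands still between calls to the robot, and variables do not carry over. Pictures are saved under pics/ and viewed, at most 10 in all, crops included, and the job is handed in when it is done.

Besides the shell and the picture viewer there is one more tool, called after "Request:" by a JSON object that holds its "method" and its "body", one argument or row to a line. drive_tool: Moves the arm, as the interface text tells. Its arguments: {"type":"object","properties":{"moves":{"type":"array"},"force":{"type":"number"}},"required":["moves"]}

```bash
mkdir -p pics; ls; python3 - <<'E'
from cell import sensors, vision, workorder, env
import cv2
for n in ("side","top"):
    c=vision.read_camera(n); cv2.imwrite(f"pics/{n}0.png",c["image"][:,:,::-1])
    print(n,c["fx"],c["fy"],c["cx"],c["cy"],c["R"],c["t"])
print(sensors.get_obs(), env.tip_extent)
E
```

```text
pics
side 533.3227716536876 533.3227716536876 279.1434337637734 218.29240179237388 [[-0.99624031 -0.0865861  -0.0028452 ]
 [-0.06549284  0.77423128 -0.62950505]
 [ 0.05670923 -0.62695196 -0.77699118]] [0.4708544  0.04431879 1.47802392]
top 405.95646067250215 405.95646067250215 287.20447776045506 215.61854249049543 [[ 0.00838362 -0.99989895 -0.01148046]
 [-0.9828673  -0.00612575 -0.18421278]
 [ 0.18412383  0.01282814 -0.98281934]] [0.02784545 0.48482948 1.0532123 ]
{'time_s': 0.1, 'qpos': array([-74.87915921,  18.43433702,  -4.01471015,  83.16761397,
         1.29440635,  78.54112611,  -3.26172738]), 'joint_velocities': array([ 0.01168827, -0.07974766,  0.03407643, -0.03508308,  0.02565312,
       -0.00429752,  0.08539969]), 'effort': array([-3.44115597e-05, -4.92573810e+01, -4.05740384e-01, -3.13399673e+01,
       -6.41016732e-02,  3.95920523e-02,  7.00490341e-05]), 'tool_pos': array([0.16062548, 0.62934457, 0.22957876]), 'tool_rot': array([-1.79902118e+02,  5.14988915e-03,  1.65686126e+02]), 'force': array([ 0.30166631, -0.93961424, -0.37542523]), 'wrist_torque': array([-0.03142339,  0.00529427, -0.03571484]), 'grasp_force': 0.0, 'grip_width': 0.08688477699046508} 0.008
```

View pics/top0.png

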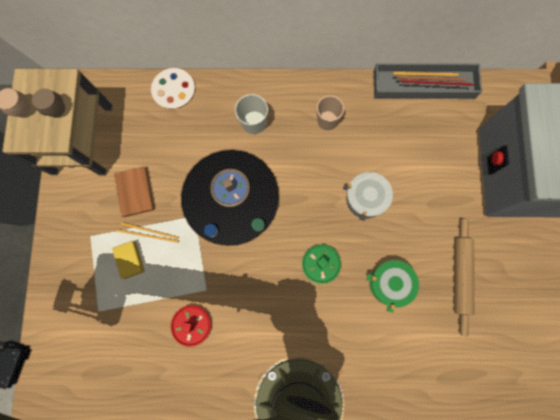

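View pics/side0.png

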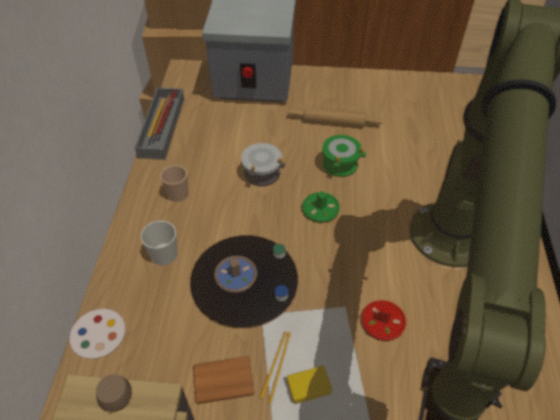

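The top view shows three dishes: blue (230,187) on the black bat, green (322,263) and red (191,325). The blue one on the bat is the one meant. There are two wheels: grey metal (370,194) and green (395,283), and the grey metal one is meant. I'll confirm both in one enlarged montage.

```bash
python3 - <<'E'
import cv2,numpy as np
t=cv2.imread("pics/top0.png");s=cv2.imread("pics/side0.png")
def cr(im,u,v,w=66,h=50):return cv2.resize(im[v-h//2:v+h//2,u-w//2:u+w//2],(396,300),interpolation=cv2.INTER_CUBIC)
m=np.vstack([np.hstack([cr(t,230,187),cr(t,370,194)]),np.hstack([cr(s,236,272),cr(s,262,162)])])
cv2.imwrite("pics/m1.png",m)
E
```

```text
(no output)
```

View pics/m1.png

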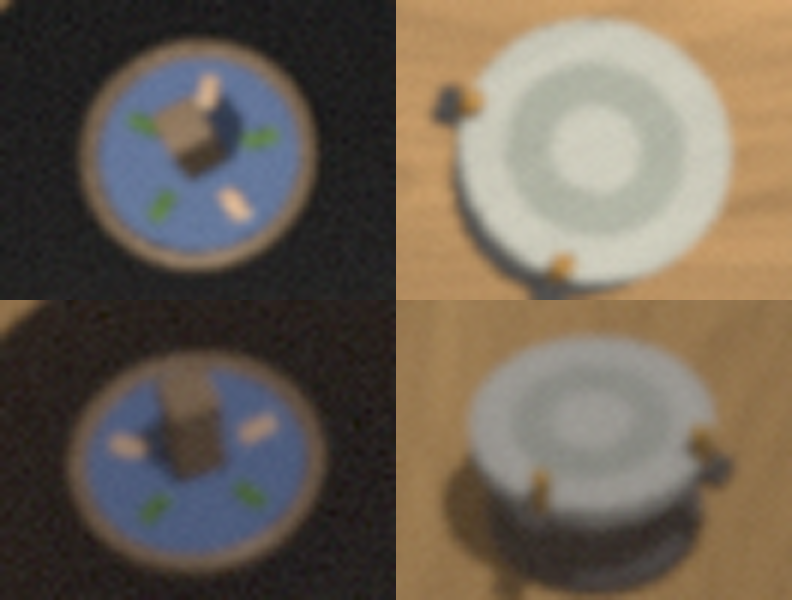

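The crops confirm it. The dish is blue with a brown square stalk, at top crop (197,155), and stands on the black bat. The wheel is grey metal, with brass pins in the top view at about (349,185.7) and (364.7,212.7), and in the side view at about (253,166.7) and (279.7,159). Next I'll measure both.

```bash
cat > h.py <<'E'
import cv2,numpy as np
from scipy.optimize import least_squares
from cell import vision
def cam(n): return vision.read_camera(n)
def proj(c,X):
    X=np.atleast_2d(X)@np.array(c["R"]).T+np.array(c["t"]); return np.c_[c["fx"]*X[:,0]/X[:,2]+c["cx"],c["fy"]*X[:,1]/X[:,2]+c["cy"]]
def back(c,uv,z):
    uv=np.atleast_2d(uv); R=np.array(c["R"]);o=-R.T@np.array(c["t"])
    d=np.c_[(uv[:,0]-c["cx"])/c["fx"],(uv[:,1]-c["cy"])/c["fy"],np.ones(len(uv))]@R
    return (o+d*((z-o[2])/d[:,2])[:,None])[:,:2]
def contour(mask,uv):
    n,l=cv2.connectedComponents(mask.astype(np.uint8)); k=l[int(uv[1]),int(uv[0])]
    cs,_=cv2.findContours((l==k).astype(np.uint8),cv2.RETR_EXTERNAL,cv2.CHAIN_APPROX_NONE)
    return max(cs,key=len)[:,0].astype(float)
def circ(P,r):
    s=least_squares(lambda p:np.hypot(*(P-p[:2]).T)-p[2],[*P.mean(0),r],loss="soft_l1",f_scale=.001).x
    f=least_squares(lambda p:np.hypot(*(P-p).T)-r,P.mean(0),loss="soft_l1",f_scale=.001).x
    return s,f
E
python3 - <<'E'
from h import *
import cv2
def up(c):return cv2.resize(c["image"],None,fx=4,fy=4,interpolation=cv2.INTER_CUBIC).astype(int)
seed={"top":((230-8,187+5),(377,200)),"side":((228,280),(262,158))}
pins={"top":[(349,185.7),(364.7,212.7)],"side":[(253,166.7),(279.7,159)]}
C={};dish=[]
for n in("top","side"):
    c=cam(n);C[n]=c;I=up(c)
    m=I.max(2)>60
    P=contour(m,np.array(seed[n][0])*4)/4-.375
    print(n,"dish",circ(back(c,P,.028),.054))
    sat=(I.max(2)-I.min(2))/np.maximum(I.max(2),1)
    m=(sat<.22)&(I.max(2)>115 if n=="top" else I.max(2)>95)
    P=contour(m,np.array(seed[n][1])*4)/4-.375
    s,f=circ(back(c,P,.07),.060);print(n,"wheel",s,f)
    for p in pins[n]:
        q=back(c,p,.086)[0]; print("pin",q,np.hypot(*(q-f)),np.degrees(np.arctan2(*(q-f)[::-1])))
np.save("/tmp/x.npy",0)
# stalk silhouettes
M={}
for n in C:
    I=up(C[n]); m=(I[...,0]>I[...,2]+4)&(I.max(2)<165 )
    M[n]=m
from itertools import product
def score(x,y,yaw,dbg=False):
    s=0
    c,sn=np.cos(yaw),np.sin(yaw)
    K=np.array([[a*.011,b*.011,z] for a in(1,-1) for b in(1,-1) for z in(.028-.01,.077)])
    X=np.c_[x+c*K[:,0]-sn*K[:,1],y+sn*K[:,0]+c*K[:,1],K[:,2]]
    for n in C:
        h=cv2.convexHull(((proj(C[n],X)+.375)*4).astype(np.int32)); r=np.zeros(M[n].shape,np.uint8);cv2.fillConvexPoly(r,h,1)
        cu=proj(C[n],[[x,y,.03]])[0]*4; roi=np.zeros_like(r);cv2.circle(roi,tuple(int(v) for v in cu),75,1,-1)
        a=(r>0);b=M[n]&(roi>0); s+=(a&b).sum()/(a|b).sum()
    return s
import sys
c=C["top"]
x0,y0=back(c,[(230,187.5)],.028)[0]
best=max((score(x,y,np.radians(w)),x,y,w) for x in x0+np.arange(-.006,.0061,.002) for y in y0+np.arange(-.006,.0061,.002) for w in range(0,90,5))
print(best)
_,x,y,w=best
print([(v,round(score(x,y,np.radians(v)),3)) for v in range(0,90,5)])
E
```

```text
top dish (array([0.56736953, 0.19323941, 0.0560701 ]), array([0.56736665, 0.19326061]))
top wheel [ 0.54070876 -0.18748889  0.06004693] [ 0.54072362 -0.18750453]
pin [ 0.55819683 -0.13131992] 0.05883896556923304 72.72449042065928
pin [ 0.48595001 -0.17066674] 0.05730322440956644 162.91220337374833
side dish (array([0.56851371, 0.19456257, 0.05631711]), array([0.56841847, 0.19482066]))
side wheel [ 0.5415088  -0.18655415  0.06134016] [ 0.54205462 -0.18770563]
pin [ 0.55875852 -0.13056455] 0.05953253836726143 73.70491520860172
pin [ 0.48536765 -0.16797653] 0.06002208090577635 160.8102653200545
(np.float64(0.5928923877135025), np.float64(0.5686459967913606), np.float64(0.19187600463240437), 20)
[(0, np.float64(0.571)), (5, np.float64(0.578)), (10, np.float64(0.588)), (15, np.float64(0.591)), (20, np.float64(0.593)), (25, np.float64(0.592)), (30, np.float64(0.581)), (35, np.float64(0.578)), (40, np.float64(0.572)), (45, np.float64(0.569)), (50, np.float64(0.561)), (55, np.float64(0.557)), (60, np.float64(0.555)), (65, np.float64(0.554)), (70, np.float64(0.552)), (75, np.float64(0.557)), (80, np.float64(0.559)), (85, np.float64(0.563))]
```

```bash
python3 - <<'E'
from h import *
C={n:cam(n) for n in("top","side")}
x,y=.568,.194
S=6;out=[]
def box(x,y,w,zs,r=.011):
    c,s=np.cos(w),np.sin(w)
    return np.array([[x+c*a*r-s*b*r,y+s*a*r+c*b*r,z] for z in zs for a,b in((1,1),(1,-1),(-1,-1),(-1,1))])
G={}
for n,c in C.items():
    g=cv2.resize(c["image"],None,fx=4,fy=4,interpolation=cv2.INTER_CUBIC).astype(np.float32)
    g=cv2.GaussianBlur(g,(0,0),3)
    G[n]=sum(np.hypot(cv2.Sobel(g[...,k],5,1,0),cv2.Sobel(g[...,k],5,0,1)) for k in range(3))
def sc(x,y,w):
    s=0
    for n,c in C.items():
        q=box(x,y,w,[.077])
        L=np.vstack([q[i]+(q[(i+1)%4]-q[i])*np.linspace(0,1,25)[:,None] for i in range(4)])
        uv=((proj(c,L)+.5)*4).astype(int); s+=G[n][uv[:,1],uv[:,0]].mean()/G[n][uv[0,1]-60:uv[0,1]+60,uv[0,0]-60:uv[0,0]+60].mean()
    return s
r=sorted(((sc(x+a,y+b,np.radians(w)),x+a,y+b,w) for a in np.arange(-.005,.0051,.001) for b in np.arange(-.005,.0051,.001) for w in range(-25,65,3)),reverse=True)
for q in r[:8]:print(q)
w=np.radians(r[0][3])
for n,c in C.items():
    u,v=np.round(proj(c,[[x,y,.045]])[0]).astype(int)
    I=c["image"][v-25:v+25,u-25:u+25,::-1]; I=cv2.resize(I,(400,400),interpolation=cv2.INTER_CUBIC); J=I.copy()
    p=((proj(c,box(r[0][1],r[0][2],w,[.028,.077]))-[u-25,v-25]+.5)*8).astype(int)
    for i in range(4):
        cv2.line(J,p[i],p[(i+1)%4],(0,255,0),1);cv2.line(J,p[4+i],p[4+(i+1)%4],(0,255,255),1);cv2.line(J,p[i],p[i+4],(0,0,255),1)
    out.append(J)
cv2.imwrite("pics/ov.png",np.hstack(out))
E
```

```text
(np.float32(2.932069), np.float64(0.569), np.float64(0.189), 2)
(np.float32(2.9228103), np.float64(0.57), np.float64(0.19), -7)
(np.float32(2.9219315), np.float64(0.57), np.float64(0.189), 2)
(np.float32(2.9165325), np.float64(0.569), np.float64(0.189), 5)
(np.float32(2.9144218), np.float64(0.57), np.float64(0.189), -1)
(np.float32(2.914217), np.float64(0.57), np.float64(0.189), -4)
(np.float32(2.9106932), np.float64(0.57), np.float64(0.19), -1)
(np.float32(2.9097257), np.float64(0.57), np.float64(0.19), -10)
```

View pics/ov.png

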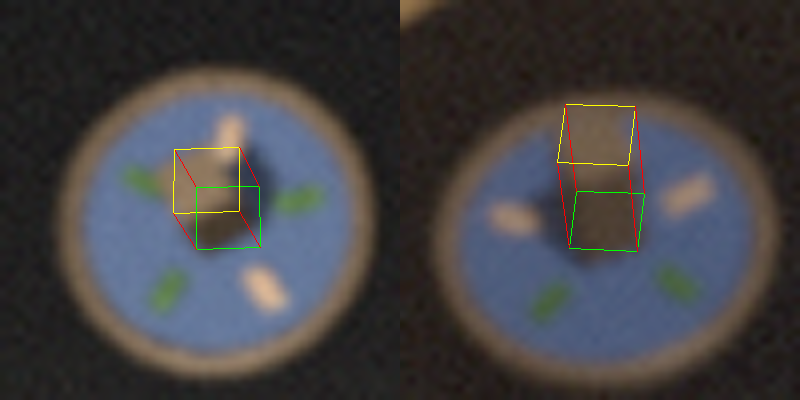

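Stalk edges by eye: in the left panel the top face runs (160,178)–(218,150), and in the right panel the foot runs (585,262)–(640,247). Both give a dish yaw of about 20–25°, which agrees with the silhouette fit; the drawn edge fit is wrong. I'll use yaw 21° and take the centre from the circle fit, (0.568, 0.194).

```bash
cat > go.py <<'E'
import sys,numpy as np
from cell import sensors
from scipy.spatial.transform import Rotation as R
o=sensors.get_obs(); T=R.from_euler("xyz",o["tool_rot"],degrees=True)
a=[float(v) for v in sys.argv[1:]]
print("t",o["time_s"],"pos",o["tool_pos"].round(4),"rot",o["tool_rot"].round(2),"F",o["force"].round(2),"M",o["wrist_torque"].round(2),"w",round(o["grip_width"],4),"g",round(o["grasp_force"],1),"q",o["qpos"].round(0))
if len(a)==4:
    d=T.inv().apply(np.array(a[:3])-o["tool_pos"])*1000
    G=R.from_euler("xyz",[180,0,a[3]],degrees=True)
    print("shift",d.round(1),"rv",(T.inv()*G).as_rotvec().round(3))
E
python3 go.py .568 .194 .15 201
```

```text
t 0.3 pos [0.1607 0.6297 0.2302] rot [-179.97    0.    165.69] F [ 0.91  0.51 -0.39] M [0.01 0.02 0.02] w 0.087 g 0.0 q [-75.  18.  -4.  83.   1.  79.  -3.]
shift [-502.4 -321.4   80.4] rv [-0.001 -0.    -0.616]
```

Request:
{"method": "drive_tool", "body": {
  "moves": [
    {"x": -25,"y": -16,"z": 4,"rz": -0.05},
    {"x": -60,"y": -39,"z": 10,"rz": -0.1},
    {"x": -100,"y": -64,"z": 16,"rz": -0.16},
    {"x": -140,"y": -90,"z": 22,"rz": -0.22},
    {"x": -180,"y": -116,"z": 29,"rz": -0.28},
    {"x": -220,"y": -142,"z": 35,"rz": -0.34},
    {"x": -260,"y": -167,"z": 42,"rz": -0.4},
    {"x": -300,"y": -193,"z": 48,"rz": -0.46},
    {"x": -340,"y": -218,"z": 54,"rz": -0.52},
    {"x": -380,"y": -244,"z": 61,"rz": -0.58},
    {"x": -420,"y": -269,"z": 67,"rz": -0.616},
    {"x": -460,"y": -295,"z": 74,"rz": -0.616},
    {"x": -490,"y": -314,"z": 78,"rz": -0.616},
    {"x": -502,"y": -321,"z": 80,"rz": -0.616},
    {"x": -502,"y": -321,"z": 80,"rz": -0.616},
    {"x": -502,"y": -321,"z": 80,"rz": -0.616},
    {"x": -502,"y": -321,"z": 80,"rz": -0.616}
  ]
}}

```text
invalid input at $.moves[0]: expected keys x, y, z, rx, ry, rz, fingers
```

```bash
python3 go.py .568 .194 .048 201; python3 - <<'E'
from h import *
o=[]
for n in("top","side"):
    c=cam(n);u,v=np.round(proj(c,[[.568,.194,.045]])[0]).astype(int)
    o.append(cv2.resize(c["image"][v-35:v+35,u-35:u+35,::-1],(400,400),interpolation=cv2.INTER_CUBIC))
cv2.imwrite("pics/pre.png",np.hstack(o))
E
```

```text
t 0.3 pos [0.1607 0.6297 0.2302] rot [-179.97    0.    165.69] F [ 0.91  0.51 -0.39] M [0.01 0.02 0.02] w 0.087 g 0.0 q [-75.  18.  -4.  83.   1.  79.  -3.]
shift [-502.4 -321.4  182.4] rv [-0.001 -0.    -0.616]
```

View pics/pre.png

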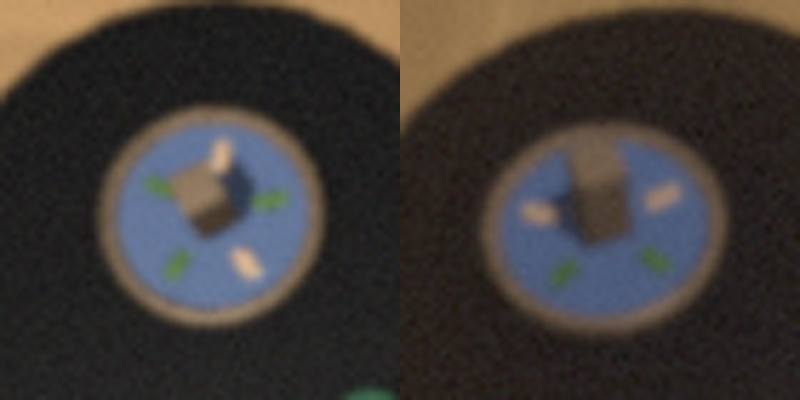

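The picture shows the dish untouched, since the move was refused: every key is required. The stalk's top corners at (170,190), (205,165) and (225,195) suggest a little more yaw, so I'll use about 25°.

Request:
{"method": "drive_tool", "body": {
  "moves": [
    {"x": -25,"y": -16,"z": 4,"rx": 0,"ry": 0,"rz": -0.05,"fingers": -1},
    {"x": -60,"y": -39,"z": 10,"rx": 0,"ry": 0,"rz": -0.1,"fingers": -1},
    {"x": -100,"y": -64,"z": 16,"rx": 0,"ry": 0,"rz": -0.17,"fingers": -1},
    {"x": -140,"y": -90,"z": 22,"rx": 0,"ry": 0,"rz": -0.24,"fingers": -1},
    {"x": -180,"y": -116,"z": 29,"rx": 0,"ry": 0,"rz": -0.31,"fingers": -1},
    {"x": -220,"y": -142,"z": 35,"rx": 0,"ry": 0,"rz": -0.38,"fingers": -1},
    {"x": -260,"y": -167,"z": 42,"rx": 0,"ry": 0,"rz": -0.45,"fingers": -1},
    {"x": -300,"y": -193,"z": 48,"rx": 0,"ry": 0,"rz": -0.52,"fingers": -1},
    {"x": -340,"y": -218,"z": 54,"rx": 0,"ry": 0,"rz": -0.59,"fingers": -1},
    {"x": -380,"y": -244,"z": 61,"rx": 0,"ry": 0,"rz": -0.65,"fingers": -1},
    {"x": -420,"y": -269,"z": 67,"rx": 0,"ry": 0,"rz": -0.686,"fingers": -1},
    {"x": -460,"y": -295,"z": 74,"rx": 0,"ry": 0,"rz": -0.686,"fingers": -1},
    {"x": -490,"y": -314,"z": 78,"rx": 0,"ry": 0,"rz": -0.686,"fingers": -1},
    {"x": -502,"y": -321,"z": 80,"rx": 0,"ry": 0,"rz": -0.686,"fingers": -1},
    {"x": -502,"y": -321,"z": 80,"rx": 0,"ry": 0,"rz": -0.686,"fingers": -1},
    {"x": -502,"y": -321,"z": 80,"rx": 0,"ry": 0,"rz": -0.686,"fingers": -1}
  ]
}}

```text
time_s: 2.4
tool_pos: [0.5667, 0.1969, 0.1507]
tool_rot: [179.9, -0.0, -154.9]
force: [-0.4, -0.4, -1.3]
grip_width: 0.0873
grasp_force: 0.0
```

```bash
python3 go.py .568 .194 .048 205; python3 - <<'E'
from h import *
o=[]
for n in("top","side"):
    c=cam(n);u,v=np.round(proj(c,[[.568,.194,.09]])[0]).astype(int)
    o.append(cv2.resize(c["image"][v-40:v+40,u-40:u+40,::-1],(400,400),interpolation=cv2.INTER_CUBIC))
cv2.imwrite("pics/pre2.png",np.hstack(o))
E
```

```text
t 2.4 pos [0.5667 0.1969 0.1507] rot [ 179.93   -0.   -154.85] F [-0.41 -0.44 -1.29] M [ 0.03  0.05 -0.07] w 0.0873 g 0.0 q [-34.  15.  14.  97.  -4.  68.  97.]
shift [ 1.000e-01 -3.300e+00  1.027e+02] rv [ 0.001 -0.     0.003]
```

View pics/pre2.png

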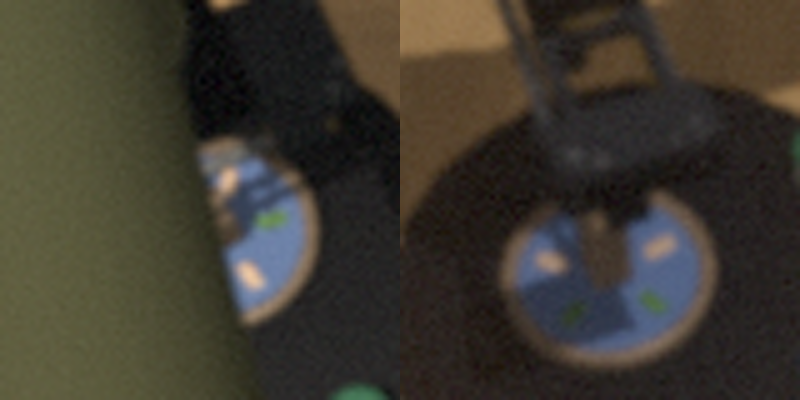

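The side panel shows the open fingers at about (585,150) straddling the stalk at about (600,245), with the dish undisturbed. I'll go down part-way and recheck.

Request:
{"method": "drive_tool", "body": {
  "moves": [
    {"x": 0,"y": 0,"z": 15,"rx": 0,"ry": 0,"rz": 0,"fingers": -1},
    {"x": 0,"y": 0,"z": 30,"rx": 0,"ry": 0,"rz": 0,"fingers": -1},
    {"x": 0,"y": 0,"z": 40,"rx": 0,"ry": 0,"rz": 0,"fingers": -1},
    {"x": 0,"y": 0,"z": 40,"rx": 0,"ry": 0,"rz": 0,"fingers": -1},
    {"x": 0,"y": 0,"z": 40,"rx": 0,"ry": 0,"rz": 0,"fingers": -1}
  ]
}}

```text
time_s: 3.12
tool_pos: [0.5681, 0.1947, 0.1108]
tool_rot: [-180.0, 0.0, -155.0]
force: [-0.1, 0.0, 0.4]
grip_width: 0.0867
grasp_force: 0.0
```

```bash
python3 go.py .568 .194 .048 205
```

```text
t 3.125 pos [0.5681 0.1947 0.1108] rot [-1.8000e+02  3.0000e-02 -1.5501e+02] F [-0.08  0.04  0.41] M [ 0.09  0.02 -0.02] w 0.0867 g 0.0 q [-34.  17.  14.  99.  -5.  64.  97.]
shift [ 0.4 -0.6 62.8] rv [-0.  0. -0.]
```

Request:
{"method": "drive_tool", "body": {
  "moves": [
    {"x": 0,"y": -0.5,"z": 15,"rx": 0,"ry": 0,"rz": 0,"fingers": -1},
    {"x": 0,"y": -0.5,"z": 30,"rx": 0,"ry": 0,"rz": 0,"fingers": -1},
    {"x": 0,"y": -0.5,"z": 45,"rx": 0,"ry": 0,"rz": 0,"fingers": -1},
    {"x": 0,"y": -0.5,"z": 55,"rx": 0,"ry": 0,"rz": 0,"fingers": -1},
    {"x": 0,"y": -0.5,"z": 61,"rx": 0,"ry": 0,"rz": 0,"fingers": -1},
    {"x": 0,"y": -0.5,"z": 61,"rx": 0,"ry": 0,"rz": 0,"fingers": -1},
    {"x": 0,"y": -0.5,"z": 61,"rx": 0,"ry": 0,"rz": 0,"fingers": -0.2},
    {"x": 0,"y": -0.5,"z": 61,"rx": 0,"ry": 0,"rz": 0,"fingers": 0.2},
    {"x": 0,"y": -0.5,"z": 61,"rx": 0,"ry": 0,"rz": 0,"fingers": 0.4},
    {"x": 0,"y": -0.5,"z": 61,"rx": 0,"ry": 0,"rz": 0,"fingers": 0.6},
    {"x": 0,"y": -0.5,"z": 61,"rx": 0,"ry": 0,"rz": 0,"fingers": 1},
    {"x": 0,"y": -0.5,"z": 61,"rx": 0,"ry": 0,"rz": 0,"fingers": 1},
    {"x": 0,"y": -0.5,"z": 61,"rx": 0,"ry": 0,"rz": 0,"fingers": 1},
    {"x": 0,"y": -0.5,"z": 61,"rx": 0,"ry": 0,"rz": 0,"fingers": 1},
    {"x": 0,"y": -0.5,"z": 61,"rx": 0,"ry": 0,"rz": 0,"fingers": 1}
  ],
  "force": 20
}}

```text
time_s: 5.0
tool_pos: [0.5681, 0.1941, 0.0496]
tool_rot: [-180.0, 0.0, -155.0]
force: [0.2, 0.5, -0.3]
grip_width: 0.0218
grasp_force: 19.7
```

```bash
python3 go.py
```

```text
t 5.0 pos [0.5681 0.1941 0.0496] rot [-180.      0.   -155.02] F [ 0.18  0.54 -0.3 ] M [-0.08 -0.02 -0.07] w 0.0218 g 19.7 q [-33.  21.  14. 102.  -6.  57.  98.]
```

Request:
{"method": "drive_tool", "body": {
  "moves": [
    {"x": 0,"y": 0,"z": 0,"rx": 0,"ry": 0,"rz": 0,"fingers": 1},
    {"x": 0,"y": 0,"z": -3,"rx": 0,"ry": 0,"rz": 0,"fingers": 1},
    {"x": 0,"y": 0,"z": -10,"rx": 0,"ry": 0,"rz": 0,"fingers": 1},
    {"x": 0,"y": 0,"z": -22,"rx": 0,"ry": 0,"rz": 0,"fingers": 1},
    {"x": 0,"y": 0,"z": -38,"rx": 0,"ry": 0,"rz": 0,"fingers": 1},
    {"x": 0,"y": 0,"z": -56,"rx": 0,"ry": 0,"rz": 0,"fingers": 1},
    {"x": 0,"y": 0,"z": -74,"rx": 0,"ry": 0,"rz": 0,"fingers": 1},
    {"x": 0,"y": 0,"z": -92,"rx": 0,"ry": 0,"rz": 0,"fingers": 1},
    {"x": 0,"y": 0,"z": -105,"rx": 0,"ry": 0,"rz": 0,"fingers": 1},
    {"x": 0,"y": 0,"z": -110,"rx": 0,"ry": 0,"rz": 0,"fingers": 1},
    {"x": 0,"y": 0,"z": -110,"rx": 0,"ry": 0,"rz": 0,"fingers": 1},
    {"x": 0,"y": 0,"z": -110,"rx": 0,"ry": 0,"rz": 0,"fingers": 1}
  ],
  "force": 30
}}

```text
time_s: 6.5
tool_pos: [0.5675, 0.1941, 0.1587]
tool_rot: [180.0, -0.1, -155.0]
force: [0.7, -0.5, -4.0]
grip_width: 0.0216
grasp_force: 29.4
```

```bash
python3 go.py .5458 -.1965 .16 162.5;  python3 - <<'E'
from h import *
for n in("top","side"):
    c=cam(n); cv2.imwrite(f"/tmp/{n}l.png",c["image"][:,:,::-1])
E
```

```text
t 6.5 pos [0.5675 0.1941 0.1587] rot [ 1.8000e+02 -9.0000e-02 -1.5501e+02] F [ 0.66 -0.49 -4.  ] M [ 0.03  0.07 -0.03] w 0.0216 g 29.4 q [-34.  15.  15.  96.  -4.  69.  97.]
shift [ 184.7 -344.8   -1.1] rv [-0.001 -0.002  0.742]
```

Request:
{"method": "drive_tool", "body": {
  "moves": [
    {"x": 4,"y": -7,"z": 0,"rx": 0,"ry": 0,"rz": 0.015,"fingers": 1},
    {"x": 11,"y": -21,"z": 0,"rx": 0,"ry": 0,"rz": 0.045,"fingers": 1},
    {"x": 22,"y": -41,"z": 0,"rx": 0,"ry": 0,"rz": 0.09,"fingers": 1},
    {"x": 36,"y": -67,"z": 0,"rx": 0,"ry": 0,"rz": 0.145,"fingers": 1},
    {"x": 51,"y": -95,"z": 0,"rx": 0,"ry": 0,"rz": 0.205,"fingers": 1},
    {"x": 66,"y": -123,"z": 0,"rx": 0,"ry": 0,"rz": 0.265,"fingers": 1},
    {"x": 81,"y": -151,"z": 0,"rx": 0,"ry": 0,"rz": 0.325,"fingers": 1},
    {"x": 96,"y": -179,"z": 0,"rx": 0,"ry": 0,"rz": 0.385,"fingers": 1},
    {"x": 111,"y": -207,"z": 0,"rx": 0,"ry": 0,"rz": 0.445,"fingers": 1},
    {"x": 126,"y": -235,"z": 0,"rx": 0,"ry": 0,"rz": 0.505,"fingers": 1},
    {"x": 141,"y": -263,"z": 0,"rx": 0,"ry": 0,"rz": 0.565,"fingers": 1},
    {"x": 156,"y": -291,"z": 0,"rx": 0,"ry": 0,"rz": 0.625,"fingers": 1},
    {"x": 168,"y": -314,"z": 0,"rx": 0,"ry": 0,"rz": 0.675,"fingers": 1},
    {"x": 177,"y": -331,"z": 0,"rx": 0,"ry": 0,"rz": 0.715,"fingers": 1},
    {"x": 182,"y": -341,"z": 0,"rx": 0,"ry": 0,"rz": 0.735,"fingers": 1},
    {"x": 185,"y": -345,"z": 0,"rx": 0,"ry": 0,"rz": 0.742,"fingers": 1},
    {"x": 185,"y": -345,"z": 0,"rx": 0,"ry": 0,"rz": 0.742,"fingers": 1},
    {"x": 185,"y": -345,"z": 0,"rx": 0,"ry": 0,"rz": 0.742,"fingers": 1},
    {"x": 185,"y": -345,"z": 0,"rx": 0,"ry": 0,"rz": 0.742,"fingers": 1}
  ]
}}

```text
time_s: 8.98
tool_pos: [0.5463, -0.1957, 0.1596]
tool_rot: [180.0, 0.0, 162.6]
force: [-0.4, 0.4, -3.7]
grip_width: 0.0222
grasp_force: 29.4
```

```bash
python3 go.py .5458 -.1965 .12 162.5;  python3 - <<'E'
from h import *
o=[]
for n in("top","side"):
    c=cam(n);u,v=np.round(proj(c,[[.5458,-.1965,.11]])[0]).astype(int)
    o.append(cv2.resize(c["image"][v-40:v+40,u-40:u+40,::-1],(400,400),interpolation=cv2.INTER_CUBIC)); print(n,u,v)
cv2.imwrite("pics/over.png",np.hstack(o))
E
```

```text
t 8.975 pos [ 0.5463 -0.1957  0.1596] rot [179.97   0.   162.56] F [-0.43  0.4  -3.66] M [-0.05  0.05  0.02] w 0.0222 g 29.4 q [-12.  14.  33. 100.  -8.  69.  96.]
shift [ 0.3 -0.9 39.6] rv [0.    0.    0.001]
top 376 188
side 260 145
```

View pics/over.png

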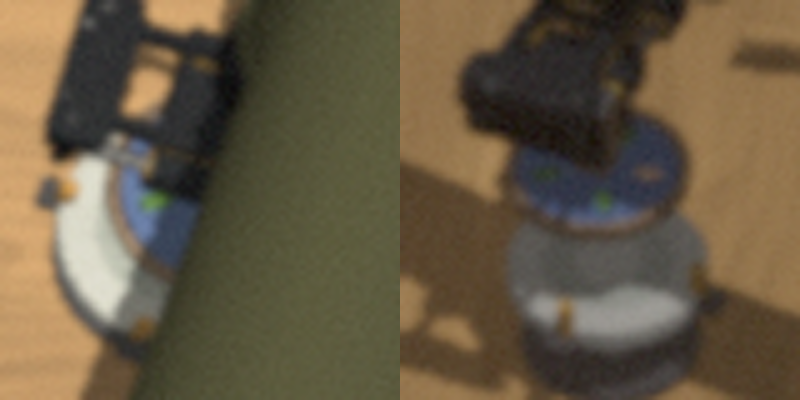

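The dish is held level above the wheel. In the side panel its rim extremes are about (509,168), (690,165) and the top right (655,120); both pins are clear, at (566,315) and (700,275). I'll check the dish's offset from the TCP using the rim outline.

```bash
python3 - <<'E'
from h import *
c=cam("side")
P=np.array([(509,168),(690,165),(655,118),(515,192),(540,217),(640,222),(675,197),(590,228)],float)
uv=np.c_[220+(P[:,0]-400)/5-.4,105+P[:,1]/5-.4]
print(circ(back(c,uv,.138),.0555), back(c,uv,.138).round(3).tolist())
E
```

```text
(array([ 0.54605294, -0.19606801,  0.05167512]), array([ 0.54785288, -0.20022516])) [[0.597, -0.19], [0.494, -0.201], [0.518, -0.239], [0.591, -0.171], [0.574, -0.152], [0.518, -0.152], [0.5, -0.174], [0.545, -0.145]]
```

Request:
{"method": "drive_tool", "body": {
  "moves": [
    {"x": 0,"y": -0.5,"z": 6,"rx": 0,"ry": 0,"rz": 0,"fingers": 1},
    {"x": 0,"y": -0.5,"z": 14,"rx": 0,"ry": 0,"rz": 0,"fingers": 1},
    {"x": 0,"y": -0.5,"z": 23,"rx": 0,"ry": 0,"rz": 0,"fingers": 1},
    {"x": 0,"y": -0.5,"z": 32,"rx": 0,"ry": 0,"rz": 0,"fingers": 1},
    {"x": 0,"y": -0.5,"z": 40,"rx": 0,"ry": 0,"rz": 0,"fingers": 1},
    {"x": 0,"y": -0.5,"z": 45,"rx": 0,"ry": 0,"rz": 0,"fingers": 1},
    {"x": 0,"y": -0.5,"z": 47,"rx": 0,"ry": 0,"rz": 0,"fingers": 1},
    {"x": 0,"y": -0.5,"z": 48,"rx": 0,"ry": 0,"rz": 0,"fingers": 1},
    {"x": 0,"y": -0.5,"z": 48,"rx": 0,"ry": 0,"rz": 0,"fingers": 1},
    {"x": 0,"y": -0.5,"z": 48,"rx": 0,"ry": 0,"rz": 0,"fingers": 1}
  ]
}}

```text
time_s: 10.38
tool_pos: [0.5461, -0.1971, 0.1118]
tool_rot: [180.0, 0.0, 162.5]
force: [0.4, -0.1, -3.9]
grip_width: 0.0218
grasp_force: 29.4
```

```bash
python3 go.py
```

```text
t 10.375 pos [ 0.5461 -0.1971  0.1118] rot [1.7999e+02 3.0000e-02 1.6248e+02] F [ 0.44 -0.08 -3.9 ] M [-0.01  0.04  0.03] w 0.0218 g 29.4 q [-11.  17.  33. 103. -10.  64.  98.]
```

Request:
{"method": "drive_tool", "body": {
  "moves": [
    {"x": 0,"y": 0,"z": 1,"rx": 0,"ry": 0,"rz": 0,"fingers": 1},
    {"x": 0,"y": 0,"z": 1.7,"rx": 0,"ry": 0,"rz": 0,"fingers": 1},
    {"x": 0,"y": 0,"z": 2.3,"rx": 0,"ry": 0,"rz": 0,"fingers": 1},
    {"x": 0,"y": 0,"z": 2.9,"rx": 0,"ry": 0,"rz": 0,"fingers": 1},
    {"x": 0,"y": 0,"z": 3.4,"rx": 0,"ry": 0,"rz": 0,"fingers": 1},
    {"x": 0,"y": 0,"z": 3.4,"rx": 0,"ry": 0,"rz": 0,"fingers": 1}
  ]
}}

```text
time_s: 11.12
tool_pos: [0.5459, -0.1971, 0.1081]
tool_rot: [180.0, -0.0, 162.5]
force: [-0.5, -0.4, -4.3]
grip_width: 0.0222
grasp_force: 29.4
```

Request:
{"method": "drive_tool", "body": {
  "moves": [
    {"x": 0,"y": 0,"z": 0.3,"rx": 0,"ry": 0,"rz": 0,"fingers": 1},
    {"x": 0,"y": 0,"z": 0.6,"rx": 0,"ry": 0,"rz": 0,"fingers": 1},
    {"x": 0,"y": 0,"z": 0.6,"rx": 0,"ry": 0,"rz": 0,"fingers": 1},
    {"x": 0,"y": 0,"z": 0.6,"rx": 0,"ry": 0,"rz": 0,"fingers": 1}
  ]
}}

```text
time_s: 11.62
tool_pos: [0.546, -0.1971, 0.1077]
tool_rot: [180.0, 0.0, 162.5]
force: [-0.1, -0.5, -3.0]
grip_width: 0.022
grasp_force: 29.4
```

Contact is beginning, so I'll lower a bit further until the wheel carries the weight.

Request:
{"method": "drive_tool", "body": {
  "moves": [
    {"x": 0,"y": 0,"z": 0.3,"rx": 0,"ry": 0,"rz": 0,"fingers": 1},
    {"x": 0,"y": 0,"z": 0.3,"rx": 0,"ry": 0,"rz": 0,"fingers": 1},
    {"x": 0,"y": 0,"z": 0.3,"rx": 0,"ry": 0,"rz": 0,"fingers": 1}
  ]
}}

```text
time_s: 12.0
tool_pos: [0.5461, -0.1971, 0.1076]
tool_rot: [180.0, 0.0, 162.5]
force: [-0.4, 0.4, 0.1]
grip_width: 0.0221
grasp_force: 29.4
```

```bash
python3 go.py
```

```text
t 12.0 pos [ 0.5461 -0.1971  0.1076] rot [1.7999e+02 2.0000e-02 1.6248e+02] F [-0.39  0.38  0.15] M [0.04 0.26 0.05] w 0.0221 g 29.4 q [-11.  17.  33. 103. -10.  63.  98.]
```

Request:
{"method": "drive_tool", "body": {
  "moves": [
    {"x": 0,"y": 0,"z": 0,"rx": 0,"ry": 0,"rz": 0,"fingers": 1},
    {"x": 0.5,"y": 0.5,"z": 0,"rx": 0,"ry": 0,"rz": 0,"fingers": 1},
    {"x": 1.2,"y": 1.2,"z": 0,"rx": 0,"ry": 0,"rz": 0,"fingers": 1},
    {"x": 2,"y": 2,"z": 0,"rx": 0,"ry": 0,"rz": 0,"fingers": 1},
    {"x": 2.8,"y": 2.8,"z": 0,"rx": 0,"ry": 0,"rz": 0,"fingers": 1},
    {"x": 3.4,"y": 3.4,"z": 0,"rx": 0,"ry": 0,"rz": 0,"fingers": 1},
    {"x": 3.8,"y": 3.8,"z": 0,"rx": 0,"ry": 0,"rz": 0,"fingers": 1},
    {"x": 3.8,"y": 3.8,"z": 0,"rx": 0,"ry": 0,"rz": 0,"fingers": 1}
  ]
}}

```text
time_s: 13.0
tool_pos: [0.5437, -0.1924, 0.1075]
tool_rot: [180.0, 0.0, 162.5]
force: [2.2, -3.2, 1.2]
grip_width: 0.0223
grasp_force: 29.4
```

```bash
cat >> go.py <<'E'
print("tool F",T.inv().apply(o["force"]).round(2))
E
python3 go.py
```

```text
t 13.0 pos [ 0.5437 -0.1924  0.1075] rot [1.8000e+02 4.0000e-02 1.6248e+02] F [ 2.16 -3.2   1.25] M [-0.7  -0.32  0.  ] w 0.0223 g 29.4 q [-11.  16.  33. 103. -10.  63.  97.]
tool F [-3.02 -2.4  -1.25]
```

Request:
{"method": "drive_tool", "body": {
  "moves": [
    {"x": 0.3,"y": 0.3,"z": -0.1,"rx": 0,"ry": 0,"rz": 0,"fingers": 1},
    {"x": 0.7,"y": 0.7,"z": -0.1,"rx": 0,"ry": 0,"rz": 0,"fingers": 1},
    {"x": 1,"y": 1,"z": -0.1,"rx": 0,"ry": 0,"rz": 0,"fingers": 1},
    {"x": 1,"y": 1,"z": -0.1,"rx": 0,"ry": 0,"rz": 0,"fingers": 1}
  ]
}}

```text
time_s: 13.5
tool_pos: [0.5429, -0.1911, 0.1075]
tool_rot: [180.0, 0.0, 162.5]
force: [1.9, -3.1, 1.6]
grip_width: 0.0219
grasp_force: 29.4
```

```bash
python3 go.py
```

```text
t 13.5 pos [ 0.5429 -0.1911  0.1075] rot [1.7999e+02 2.0000e-02 1.6248e+02] F [ 1.9  -3.11  1.57] M [-0.73 -0.38  0.02] w 0.0219 g 29.4 q [-11.  16.  33. 104. -10.  63.  97.]
tool F [-2.75 -2.4  -1.56]
```

Request:
{"method": "drive_tool", "body": {
  "moves": [
    {"x": 0.3,"y": 0.3,"z": 0,"rx": 0,"ry": 0,"rz": 0,"fingers": 1},
    {"x": 0.7,"y": 0.7,"z": 0,"rx": 0,"ry": 0,"rz": 0,"fingers": 1},
    {"x": 0.8,"y": 0.8,"z": 0,"rx": 0,"ry": 0,"rz": 0,"fingers": 1},
    {"x": 0.8,"y": 0.8,"z": 0,"rx": 0,"ry": 0,"rz": 0,"fingers": 1}
  ]
}}

```text
time_s: 14.0
tool_pos: [0.5424, -0.1902, 0.1075]
tool_rot: [-180.0, 0.0, 162.5]
force: [1.7, -4.2, 2.6]
grip_width: 0.0218
grasp_force: 29.4
```

```bash
python3 go.py
```

```text
t 14.0 pos [ 0.5424 -0.1902  0.1075] rot [-1.8000e+02  2.0000e-02  1.6248e+02] F [ 1.68 -4.2   2.6 ] M [-0.91 -0.49  0.  ] w 0.0218 g 29.4 q [-11.  16.  33. 104. -10.  63.  97.]
tool F [-2.87 -3.5  -2.6 ]
```

Request:
{"method": "drive_tool", "body": {
  "moves": [
    {"x": 0,"y": 0,"z": -0.3,"rx": 0,"ry": 0,"rz": 0,"fingers": 1},
    {"x": 0.3,"y": 0.3,"z": -0.3,"rx": 0,"ry": 0,"rz": 0,"fingers": 1},
    {"x": 0.6,"y": 0.6,"z": -0.3,"rx": 0,"ry": 0,"rz": 0,"fingers": 1},
    {"x": 0.6,"y": 0.6,"z": -0.3,"rx": 0,"ry": 0,"rz": 0,"fingers": 1}
  ]
}}

```text
time_s: 14.5
tool_pos: [0.5417, -0.1891, 0.1075]
tool_rot: [180.0, -0.0, 162.5]
force: [2.2, -2.7, 2.1]
grip_width: 0.022
grasp_force: 29.4
```

```bash
python3 go.py
```

```text
t 14.5 pos [ 0.5417 -0.1891  0.1075] rot [ 1.7999e+02 -3.0000e-02  1.6249e+02] F [ 2.25 -2.66  2.09] M [-0.75 -0.39 -0.03] w 0.022 g 29.4 q [-11.  16.  33. 104. -10.  63.  97.]
tool F [-2.94 -1.86 -2.09]
```

Request:
{"method": "drive_tool", "body": {
  "moves": [
    {"x": 0.2,"y": 0.2,"z": -0.2,"rx": 0,"ry": 0,"rz": 0,"fingers": 1},
    {"x": 0.5,"y": 0.5,"z": -0.2,"rx": 0,"ry": 0,"rz": 0,"fingers": 1},
    {"x": 0.5,"y": 0.5,"z": -0.2,"rx": 0,"ry": 0,"rz": 0,"fingers": 1},
    {"x": 0.5,"y": 0.5,"z": -0.2,"rx": 0,"ry": 0,"rz": 0,"fingers": 1}
  ]
}}

```text
time_s: 15.0
tool_pos: [0.5415, -0.1886, 0.1076]
tool_rot: [-180.0, -0.0, 162.5]
force: [3.1, -2.8, -1.8]
grip_width: 0.0219
grasp_force: 29.4
```

```bash
python3 go.py
```

```text
t 15.0 pos [ 0.5415 -0.1886  0.1076] rot [-1.8000e+02 -1.0000e-02  1.6249e+02] F [ 3.06 -2.76 -1.78] M [-0.85 -0.62  0.11] w 0.0219 g 29.4 q [-11.  16.  32. 104. -10.  63.  97.]
tool F [-3.75 -1.71  1.78]
```

The left pin is touching: x force is 3.75 N, more than friction accounts for at the reduced load. I'll hold x and advance y only.

Request:
{"method": "drive_tool", "body": {
  "moves": [
    {"x": 0,"y": 0.2,"z": 0,"rx": 0,"ry": 0,"rz": 0,"fingers": 1},
    {"x": 0,"y": 0.5,"z": 0,"rx": 0,"ry": 0,"rz": 0,"fingers": 1},
    {"x": 0,"y": 0.5,"z": 0,"rx": 0,"ry": 0,"rz": 0,"fingers": 1},
    {"x": 0,"y": 0.5,"z": 0,"rx": 0,"ry": 0,"rz": 0,"fingers": 1}
  ]
}}

```text
time_s: 15.5
tool_pos: [0.5415, -0.1884, 0.1078]
tool_rot: [-180.0, -0.0, 162.5]
force: [2.5, -3.6, -2.5]
grip_width: 0.0221
grasp_force: 29.5
```

```bash
python3 go.py
```

```text
t 15.5 pos [ 0.5415 -0.1884  0.1078] rot [-1.7999e+02 -1.0000e-02  1.6247e+02] F [ 2.48 -3.58 -2.48] M [-1.06 -0.52  0.13] w 0.0221 g 29.5 q [-12.  16.  32. 104.  -9.  63.  97.]
tool F [-3.45 -2.67  2.48]
```

Request:
{"method": "drive_tool", "body": {
  "moves": [
    {"x": 0,"y": 0.2,"z": 0,"rx": 0,"ry": 0,"rz": 0,"fingers": 1},
    {"x": 0,"y": 0.4,"z": 0,"rx": 0,"ry": 0,"rz": 0,"fingers": 1},
    {"x": 0,"y": 0.4,"z": 0,"rx": 0,"ry": 0,"rz": 0,"fingers": 1},
    {"x": 0,"y": 0.4,"z": 0,"rx": 0,"ry": 0,"rz": 0,"fingers": 1}
  ]
}}

```text
time_s: 16.0
tool_pos: [0.5416, -0.1881, 0.1078]
tool_rot: [-180.0, -0.0, 162.5]
force: [2.2, -4.1, -1.4]
grip_width: 0.0221
grasp_force: 29.5
```

```bash
python3 go.py
```

```text
t 16.0 pos [ 0.5416 -0.1881  0.1078] rot [-1.7997e+02 -1.0000e-02  1.6248e+02] F [ 2.23 -4.14 -1.36] M [-1.18 -0.45  0.16] w 0.0221 g 29.5 q [-12.  16.  32. 104.  -9.  63.  97.]
tool F [-3.38 -3.27  1.36]
```

The yaw moment of +0.16 Nm (about 3 N at the 54 mm rim) shows friction at the left pin is holding the dish, so the right pin is probably not touching yet. I'll back x off slightly and advance y.

Request:
{"method": "drive_tool", "body": {
  "moves": [
    {"x": -0.6,"y": 0,"z": 0,"rx": 0,"ry": 0,"rz": 0,"fingers": 1},
    {"x": -0.6,"y": 0.3,"z": 0,"rx": 0,"ry": 0,"rz": 0,"fingers": 1},
    {"x": -0.6,"y": 0.5,"z": 0,"rx": 0,"ry": 0,"rz": 0,"fingers": 1},
    {"x": -0.6,"y": 0.5,"z": 0,"rx": 0,"ry": 0,"rz": 0,"fingers": 1},
    {"x": -0.6,"y": 0.5,"z": 0,"rx": 0,"ry": 0,"rz": 0,"fingers": 1}
  ]
}}

```text
time_s: 16.62
tool_pos: [0.5422, -0.1872, 0.1076]
tool_rot: [180.0, -0.1, 162.5]
force: [-0.5, -3.9, -2.3]
grip_width: 0.0218
grasp_force: 29.5
```

```bash
python3 go.py
```

```text
t 16.625 pos [ 0.5422 -0.1872  0.1076] rot [ 1.7999e+02 -6.0000e-02  1.6249e+02] F [-0.52 -3.9  -2.25] M [-0.72  0.05  0.11] w 0.0218 g 29.5 q [-12.  16.  32. 104. -10.  63.  97.]
tool F [-0.68 -3.88  2.25]
```

Request:
{"method": "drive_tool", "body": {
  "moves": [
    {"x": 0.2,"y": 0,"z": 0,"rx": 0,"ry": 0,"rz": 0,"fingers": 1},
    {"x": 0.4,"y": 0.1,"z": 0,"rx": 0,"ry": 0,"rz": 0,"fingers": 1},
    {"x": 0.4,"y": 0.1,"z": 0,"rx": 0,"ry": 0,"rz": 0,"fingers": 1},
    {"x": 0.4,"y": 0.1,"z": 0,"rx": 0,"ry": 0,"rz": 0,"fingers": 1}
  ]
}}

```text
time_s: 17.12
tool_pos: [0.5421, -0.1872, 0.1077]
tool_rot: [180.0, -0.0, 162.5]
force: [0.1, -3.2, -4.0]
grip_width: 0.0223
grasp_force: 29.5
```

```bash
python3 go.py
```

```text
t 17.125 pos [ 0.5421 -0.1872  0.1077] rot [ 1.7999e+02 -2.0000e-02  1.6248e+02] F [ 0.1  -3.18 -3.97] M [-0.78 -0.04  0.08] w 0.0223 g 29.5 q [-12.  16.  32. 104. -10.  63.  97.]
tool F [-1.05 -3.    3.97]
```

Request:
{"method": "drive_tool", "body": {
  "moves": [
    {"x": 0.2,"y": 0,"z": 0.2,"rx": 0,"ry": 0,"rz": 0,"fingers": 1},
    {"x": 0.5,"y": 0.2,"z": 0.2,"rx": 0,"ry": 0,"rz": 0,"fingers": 1},
    {"x": 0.5,"y": 0.2,"z": 0.2,"rx": 0,"ry": 0,"rz": 0,"fingers": 1},
    {"x": 0.5,"y": 0.2,"z": 0.2,"rx": 0,"ry": 0,"rz": 0,"fingers": 1}
  ]
}}

```text
time_s: 17.62
tool_pos: [0.542, -0.1871, 0.1078]
tool_rot: [-180.0, 0.0, 162.5]
force: [1.5, -4.2, -2.2]
grip_width: 0.0222
grasp_force: 29.5
```

```bash
python3 go.py
```

```text
t 17.625 pos [ 0.542  -0.1871  0.1078] rot [-1.8000e+02  4.0000e-02  1.6248e+02] F [ 1.5  -4.17 -2.2 ] M [-0.98 -0.32  0.11] w 0.0222 g 29.5 q [-12.  16.  32. 104.  -9.  63.  97.]
tool F [-2.68 -3.53  2.2 ]
```

Request:
{"method": "drive_tool", "body": {
  "moves": [
    {"x": 0,"y": 0.2,"z": 0.1,"rx": 0,"ry": 0,"rz": 0,"fingers": 1},
    {"x": 0.2,"y": 0.5,"z": 0.1,"rx": 0,"ry": 0,"rz": 0,"fingers": 1},
    {"x": 0.2,"y": 0.5,"z": 0.1,"rx": 0,"ry": 0,"rz": 0,"fingers": 1},
    {"x": 0.2,"y": 0.5,"z": 0.1,"rx": 0,"ry": 0,"rz": 0,"fingers": 1}
  ]
}}

```text
time_s: 18.12
tool_pos: [0.542, -0.1871, 0.1078]
tool_rot: [-180.0, 0.1, 162.5]
force: [1.4, -5.4, -2.6]
grip_width: 0.022
grasp_force: 29.5
```

```bash
python3 go.py
```

```text
t 18.125 pos [ 0.542  -0.1871  0.1078] rot [-1.7997e+02  7.0000e-02  1.6246e+02] F [ 1.43 -5.36 -2.64] M [-1.28 -0.34  0.06] w 0.022 g 29.5 q [-12.  16.  32. 104.  -9.  63.  97.]
tool F [-2.97 -4.68  2.64]
```

Both pins now hold it firm: no motion when pushed, and Mz has fallen to 0.06. I'll press slightly more in x and hold.

Request:
{"method": "drive_tool", "body": {
  "moves": [
    {"x": 0.3,"y": 0.1,"z": 0.1,"rx": 0,"ry": 0,"rz": 0,"fingers": 1},
    {"x": 0.5,"y": 0.1,"z": 0.1,"rx": 0,"ry": 0,"rz": 0,"fingers": 1},
    {"x": 0.5,"y": 0.1,"z": 0.1,"rx": 0,"ry": 0,"rz": 0,"fingers": 1},
    {"x": 0.5,"y": 0.1,"z": 0.1,"rx": 0,"ry": 0,"rz": 0,"fingers": 1},
    {"x": 0.5,"y": 0.1,"z": 0.1,"rx": 0,"ry": 0,"rz": 0,"fingers": 1},
    {"x": 0.5,"y": 0.1,"z": 0.1,"rx": 0,"ry": 0,"rz": 0,"fingers": 1}
  ]
}}

```text
time_s: 18.88
tool_pos: [0.542, -0.187, 0.1079]
tool_rot: [-180.0, 0.1, 162.5]
force: [2.2, -4.7, -1.6]
grip_width: 0.0221
grasp_force: 29.5
```

```bash
python3 go.py
```

```text
t 18.875 pos [ 0.542  -0.187   0.1079] rot [-1.7996e+02  1.2000e-01  1.6246e+02] F [ 2.22 -4.66 -1.64] M [-1.39 -0.47  0.08] w 0.0221 g 29.5 q [-12.  16.  32. 104.  -9.  63.  97.]
tool F [-3.51 -3.77  1.65]
```

Request:
{"method": "drive_tool", "body": {
  "moves": [
    {"x": 0.2,"y": 0.2,"z": 0,"rx": 0,"ry": 0,"rz": 0,"fingers": 1},
    {"x": 0.4,"y": 0.4,"z": 0,"rx": 0,"ry": 0,"rz": 0,"fingers": 1},
    {"x": 0.4,"y": 0.4,"z": 0,"rx": 0,"ry": 0,"rz": 0,"fingers": 1},
    {"x": 0.4,"y": 0.4,"z": 0,"rx": 0,"ry": 0,"rz": 0,"fingers": 1},
    {"x": 0.4,"y": 0.4,"z": 0,"rx": 0,"ry": 0,"rz": 0,"fingers": 1},
    {"x": 0.4,"y": 0.4,"z": 0,"rx": 0,"ry": 0,"rz": 0,"fingers": 1}
  ]
}}

```text
time_s: 19.62
tool_pos: [0.5419, -0.1869, 0.108]
tool_rot: [-179.9, 0.2, 162.5]
force: [3.9, -6.0, -3.4]
grip_width: 0.0221
grasp_force: 29.5
```

```bash
python3 go.py
```

```text
t 19.625 pos [ 0.5419 -0.1869  0.108 ] rot [-1.7993e+02  1.6000e-01  1.6246e+02] F [ 3.91 -5.98 -3.36] M [-1.5  -0.55  0.14] w 0.0221 g 29.5 q [-12.  16.  32. 104.  -9.  63.  96.]
tool F [-5.52 -4.52  3.38]
```

Both axes are at about 5 N with the grip firm. Next I'll relax the push, put the weight back on the wheel, and check before letting go.

Request:
{"method": "drive_tool", "body": {
  "moves": [
    {"x": -0.4,"y": -0.3,"z": 0.2,"rx": 0,"ry": 0,"rz": 0,"fingers": 1},
    {"x": -0.8,"y": -0.7,"z": 0.5,"rx": 0,"ry": 0,"rz": 0,"fingers": 1},
    {"x": -1,"y": -0.8,"z": 0.5,"rx": 0,"ry": 0,"rz": 0,"fingers": 1},
    {"x": -1,"y": -0.8,"z": 0.5,"rx": 0,"ry": 0,"rz": 0,"fingers": 1}
  ],
  "force": 12
}}

```text
time_s: 20.12
tool_pos: [0.542, -0.1871, 0.1075]
tool_rot: [180.0, 0.1, 162.5]
force: [0.2, -5.2, 2.5]
grip_width: 0.0222
grasp_force: 11.9
```

```bash
python3 go.py
```

```text
t 20.125 pos [ 0.542  -0.1871  0.1075] rot [1.8000e+02 5.0000e-02 1.6247e+02] F [ 0.18 -5.16  2.52] M [-1.1  -0.06  0.13] w 0.0222 g 11.9 q [-12.  16.  32. 104.  -9.  63.  97.]
tool F [-1.73 -4.86 -2.51]
```

Request:
{"method": "drive_tool", "body": {
  "moves": [
    {"x": -0.2,"y": -0.4,"z": -0.1,"rx": 0,"ry": 0,"rz": 0,"fingers": 1},
    {"x": -0.3,"y": -0.8,"z": -0.2,"rx": 0,"ry": 0,"rz": 0,"fingers": 1},
    {"x": -0.3,"y": -0.8,"z": -0.2,"rx": 0,"ry": 0,"rz": 0,"fingers": 1}
  ],
  "force": 5
}}

```text
time_s: 20.5
tool_pos: [0.5421, -0.1872, 0.1074]
tool_rot: [180.0, 0.0, 162.5]
force: [0.5, -3.4, 4.9]
grip_width: 0.022
grasp_force: 5.0
```

```bash
python3 go.py
```

```text
t 20.5 pos [ 0.5421 -0.1872  0.1074] rot [1.7996e+02 2.0000e-02 1.6249e+02] F [ 0.49 -3.44  4.89] M [-0.63  0.02  0.  ] w 0.022 g 5.0 q [-12.  16.  32. 104. -10.  63.  97.]
tool F [-1.5  -3.13 -4.89]
```

Request:
{"method": "drive_tool", "body": {
  "moves": [
    {"x": 0,"y": -0.4,"z": -0.3,"rx": 0,"ry": 0,"rz": 0,"fingers": 1},
    {"x": 0,"y": -0.4,"z": -0.3,"rx": 0,"ry": 0,"rz": 0,"fingers": 0.4},
    {"x": 0,"y": -0.4,"z": -0.3,"rx": 0,"ry": 0,"rz": 0,"fingers": 0.1},
    {"x": 0,"y": -0.4,"z": -0.3,"rx": 0,"ry": 0,"rz": 0,"fingers": -0.2},
    {"x": 0,"y": -0.4,"z": -0.3,"rx": 0,"ry": 0,"rz": 0,"fingers": -0.5},
    {"x": 0,"y": -0.4,"z": -0.3,"rx": 0,"ry": 0,"rz": 0,"fingers": -0.8},
    {"x": 0,"y": -0.4,"z": -0.3,"rx": 0,"ry": 0,"rz": 0,"fingers": -0.8},
    {"x": 0,"y": -0.4,"z": -0.3,"rx": 0,"ry": 0,"rz": 0,"fingers": -0.8}
  ]
}}

```text
time_s: 21.5
tool_pos: [0.5417, -0.188, 0.1075]
tool_rot: [180.0, 0.0, 162.5]
force: [-0.1, -0.9, -0.4]
grip_width: 0.0751
grasp_force: 0.0
```

```bash
python3 go.py
```

```text
t 21.5 pos [ 0.5417 -0.188   0.1075] rot [179.99   0.   162.48] F [-0.07 -0.88 -0.38] M [-0.02  0.01 -0.03] w 0.0751 g 0.0 q [-12.  16.  32. 104. -10.  63.  97.]
tool F [-0.2  -0.86  0.38]
```

Request:
{"method": "drive_tool", "body": {
  "moves": [
    {"x": 0,"y": 0,"z": -8,"rx": 0,"ry": 0,"rz": 0,"fingers": -0.8},
    {"x": 0,"y": 0,"z": -25,"rx": 0,"ry": 0,"rz": 0,"fingers": -0.8},
    {"x": 0,"y": 0,"z": -45,"rx": 0,"ry": 0,"rz": 0,"fingers": -0.8},
    {"x": 0,"y": 0,"z": -70,"rx": 0,"ry": 0,"rz": 0,"fingers": -0.8},
    {"x": 0,"y": 0,"z": -95,"rx": 0,"ry": 0,"rz": 0,"fingers": -0.8},
    {"x": 0,"y": 20,"z": -115,"rx": 0,"ry": 0,"rz": 0,"fingers": -0.8},
    {"x": 0,"y": 50,"z": -120,"rx": 0,"ry": 0,"rz": 0,"fingers": -0.8},
    {"x": 0,"y": 85,"z": -120,"rx": 0,"ry": 0,"rz": 0,"fingers": -0.8},
    {"x": 0,"y": 120,"z": -120,"rx": 0,"ry": 0,"rz": 0,"fingers": -0.8},
    {"x": 0,"y": 155,"z": -120,"rx": 0,"ry": 0,"rz": 0,"fingers": -0.8},
    {"x": 0,"y": 185,"z": -120,"rx": 0,"ry": 0,"rz": 0,"fingers": -0.8},
    {"x": 0,"y": 200,"z": -120,"rx": 0,"ry": 0,"rz": 0,"fingers": -0.8},
    {"x": 0,"y": 200,"z": -120,"rx": 0,"ry": 0,"rz": 0,"fingers": -0.8}
  ]
}}

```text
time_s: 23.12
tool_pos: [0.6021, 0.0034, 0.228]
tool_rot: [180.0, 0.0, 162.6]
force: [-0.1, -0.1, 0.6]
grip_width: 0.0785
grasp_force: 0.0
```

```bash
python3 - <<'E'
from h import *
o=[]
for n in("top","side"):
    c=cam(n);u,v=np.round(proj(c,[[.5412,-.1876,.08]])[0]).astype(int)
    J=cv2.resize(c["image"][v-40:v+40,u-40:u+40,::-1],(400,400),interpolation=cv2.INTER_CUBIC)
    a=np.linspace(0,6.28,73)
    for z,r,col in((.086,.054,(0,0,255)),(.07,.06,(0,255,0))):
        q=proj(c,np.c_[.5412+r*np.cos(a),-.1876+r*np.sin(a),a*0+z])
        cv2.polylines(J,[((q-[u-40,v-40]+.5)*5).astype(np.int32)],True,col,1)
    o.append(J)
cv2.imwrite("pics/end.png",np.hstack(o))
E
```

```text
(no output)
```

View pics/end.png

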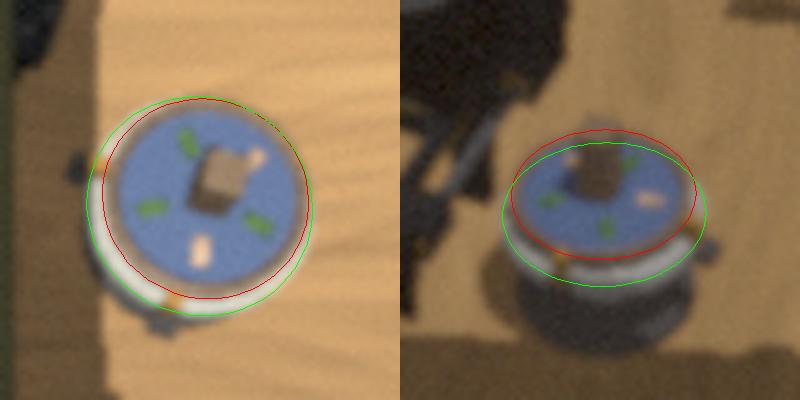

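The dish sits level on the grey wheel. Its rim matches the expected centred circle to within 1–2 mm, and it reaches the pins at (175,300) and (103,162) in the left panel. The robot is clear, so I'm handing in.

```bash
python3 -c "
from cell import workorder
print(workorder.sign_off())"
```

```text
the job is handed in; nothing more can be done
None
```

The blue dish is on the metal wheel, level and released, centred to within about 1–2 mm by camera; it was pressed to an estimated 5 N against each pin, and the job is handed in with no verdict returned.

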